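Unlock and open the finds chest

ROBOT

A 7-joint arm with a two-finger parallel gripper is mounted at the origin on a cart in front of the work surface, level with it; the furniture and walls round the work are solid. World frame = base frame: x ahead of the robot, y to its left, z up, the work surface at z = 0. Lengths are in m, angles in rad, forces in N, time in s.
With the tool pointing down it reaches from about 0.4 to 0.925 m from the base axis. Payload 5.6 kg.
Tool frame: the origin (TCP) lies midway between the tips of the shut fingers; the grasp point (between the pads) lies 19 mm behind it; z points along the fingers, y is the line along which they close (so a half turn about z gives the same grasp; the last joint's range is limited). The gripper opens to 85 mm and grips with 20 to 120 N. Pads are 22 mm wide; open, the fingers measure 114 mm over their backs; the gripper's body (76 mm by 85 mm) begins 54 mm behind the grasp point. The pads swing forward as they close: fully open they stand 13 mm farther back than shut.
Start: joints at [1.187, 0.468, -0.012, 1.603, 0.006, 1.071, -0.056], TCP at [0.217, -0.613, 0.203] pointing down, gripper open.
Joint ranges: [-2.53, 2.53], [-0.31, 2.02], [-1.57, 1.55], [0.28, 2.44], [-1.29, 4.43], [0.15, 1.84], [-2.92, 2.92]. Speed limits (rad/s): [2.57, 2.57, 3.14, 3.14, 3.14, 3.14, 3.14].

INTERFACE

Orientations are given as a 3x3 rotation matrix whose columns are the frame's x, y, z axes.
In Python, from station import env, imaging gives the robot as it stands (env), with the cameras (imaging).
- The arm moves only by the shell command python3 steer.py 'ROWS' [OPENING]. ROWS is rows parted by semicolons, their numbers by spaces, 1 to 5 of them, each of 6 numbers: dx, dy, dz in m, then a rotation vector rx, ry, rz in rad; each row shifts and turns the commanded pose from where the row before left it, along the tool's axes as they then stand; what a row does not reach is not made up. A row lasts 1/12 s, in which the tool goes at most 0.0417 m and 0.125 rad, less where a joint would pass 70% of its speed; a pose out of reach is approached as far as the arm can. OPENING is the finger opening in m, set as the command begins (- or left out keeps the last). The fingers move at their own pace and stop on an object; the grip force is fixed at half the most. Time passes only in rows, so rows that do not move let the fingers close. It prints the time, the measured TCP pose, the force, the opening and the grip force at its end.
- env.get_obs(): the state, without advancing time (a new reading comes with each control period).
- imaging.get_image(name): name is "scene" or "top"; returns a dict with "image" (400x640x3 uint8, red, green, blue), "K" (3x3 intrinsics, pixels), "position" and "attitude" of the camera in the world. Camera axes: x right, y up, looking along -z (the intrinsics and any distortion apply to the point x, -y, -z); pixel columns grow to the right and rows downward; lengths in m; the calibration is good to about 2 mm. A picture is of the moment at which its call begins. There is no depth.
- env.sign_off(): hands the job in; it is judged then, once.
The state is a dict: "time": time; "joints": joint angles; "qd": joint speeds; "joint_torque": joint torques, N m; "ee_pos": TCP position; "ee_rot": TCP orientation; "contact_force": force on the tool from outside, world axes, zero at the start; "moment": the same for the moment, N m; "opening": finger opening in m; "gripper_force": force on a finger pad.
Only numpy, scipy, OpenCV 4.12 (cv2) and the standard library are available. Lean on these libraries where they do the work, as an engineer would, in place of code of your own. Each camera call takes 0.05 s, during which the arm holds its last target. There are 200 camera calls.

TASK

Open the grey finds chest so that the tray of sherds inside can be taken out. Turn the turn-button on the lid clockwise as far as it goes so that it no longer blocks the bolt, draw the bolt fully back out of its staple, then raise the lid gently by its tab until it stands fully open by itself; let go and leave the things beside the chest where they are.

Things in the scene. Friction and masses are not known exactly. Their poses are not given: they have to be found in the camera images.
- chest: Grey metal chest with an aluminium rim, 250 deep (x) x 280 wide (y) x 85 mm high, fixed, side-on: front to the robot's left, hinge to its right. Origin: centre of its underside; x from front to hinge, z up. A flat lid (181 x 252 mm) lies flush in the fixed rim (40 mm wide in front). In line along the lid's middle: staple (on the rim), bolt, turn-button; these two move with it
- keeper (a joint): Turn-button: dark steel fan-shaped plate on an upright pivot behind the bolt, with an upright grip plate on top (56 long, 10 thick, 27 mm high). At 0 it points to the chest's front (-x) and blocks the bolt's end; it turns clockwise seen from above to its stop at 1.5 rad, pointing to the chest's +y. Starts at 0 to 0.4 rad; the bolt is free only beyond about 1.1 rad. Friction 0.05 N m
- keeper_grip (a point): Point on the turn-button's pivot axis, inside its grip plate: 121 mm above the worktop while the lid is shut, 12 mm below the plate's top, 14 mm above the fan. Its x axis runs along the grip plate (which reaches 39 mm towards -x, over the fan, and 17 mm towards +x), its y axis across the plate, z up
- bolt (a joint): Slide of the steel bolt (rod 14 mm thick, 131 mm long): 0 is home through the staple (steel bridge 36 mm wide, 32 mm high), so that the lid cannot rise; it grows as the bolt is drawn straight back along the chest's +x to its stop at 0.032 m. The tip leaves the staple at about 0.018 m. Friction 2.5 N, stays where it is left
- bolt_knob (a point): Point on the axis of the bolt's upright round knob (16 mm thick, 33 mm tall): 131 mm above the worktop while the lid is shut, 15 mm below the knob's top. The guides beside it reach 19 mm below this point
- lid (a joint): Hinge of the lid: 0 is shut, it grows as the front edge rises, 1.66 rad is the stop, just past upright. A stiff hinge holds the lid (0.7 kg with its fittings) where it is left; raising it takes about 8 N at the tab
- lid_tab (a point): Middle of the rolled front edge of the lid's lifting tab: a steel roll 12 mm thick, 46 mm long along the chest's y (parallel to the hinge), 24 mm out from the lid's front edge, 80 mm to the chest's +y side of the bolt; shut, 95 mm above the worktop and 10 mm above the fixed rim. It can be taken by its two flat ends, fingers closing along y, and turns between them as the lid rises
- lid_hinge (a point): Middle of the lid's hinge line, which runs along the chest's y axis, 88 mm above the worktop and 100 mm behind the chest's centre; the lid turns about it
- petri: Clear petri dish with small finds, 66 mm across, 13 mm high, lying before the chest's front; leave alone. Origin: centre of its underside
- calipers: Grey calipers, 64 x 210 x 5 mm, lying behind the chest's hinge side; leave alone. Origin: centre of its underside
- soft_brush: Brush with a light wooden handle, 12 x 199 x 12 mm, lying before the chest's front; leave alone. Origin: centre of its underside
- tape: Roll of tape, 96 mm across, 25 mm high, behind the chest's hinge side; leave alone. Origin: centre of its underside

How it is judged:
By the outcome, as a careful person would: the job done as asked, in the order asked, and still so for the second after the job is handed in, with the robot touching nothing.
It also fails if it takes over 61 s, if anything falls off the work surface, if the arm or the gripper's body presses on something with over 40 N, if the wrist force passes 120 N, or if a joint passes its speed limit or range.

## Working session

There is one attempt and no reset: what is moved stays moved. The work goes in short steps, Python scripts to look and compute and a shell command to move; the robot and the scene stay as the last step left them, time stands still between calls to the robot, and variables do not carry over. Pictures are saved under pics/ and viewed, at most 10 in all, crops included, and the job is handed in when it is done.

```bash
ls; mkdir -p pics
python3 - <<'E'
from station import env, imaging
import cv2,numpy as np
o=env.get_obs(); print({k:np.round(v,3).tolist() for k,v in o.items()})
for n in("scene","top"):
    d=imaging.get_image(n); cv2.imwrite(f"pics/{n}0.png",d["image"][:,:,::-1]); print(n,{k:np.round(v,4).tolist() for k,v in d.items() if k!="image"})
E
```

```text
pics
station.py
steer.py
{'time': 0.0, 'joints': [1.187, 0.468, -0.012, 1.604, 0.006, 1.071, -0.056], 'qd': [-0.0, 0.0, -0.0, -0.002, -0.0, -0.0, -0.0], 'joint_torque': [-0.0, -53.238, 0.022, -25.13, 0.011, 0.008, 0.0], 'ee_pos': [0.217, -0.612, 0.202], 'ee_rot': [[0.943, 0.334, -0.001], [0.334, -0.943, 0.002], [-0.0, -0.002, -1.0]], 'contact_force': [0.209, -0.816, 0.073], 'moment': [-0.041, 0.014, 0.021], 'gripper_force': 0.0, 'opening': 0.085}
scene {'K': [[410.0064, 0.0, 321.6134], [0.0, 410.0064, 195.6633], [0.0, 0.0, 1.0]], 'position': [-0.2169, 0.5591, 0.6394], 'attitude': [[-0.6136, 0.409, -0.6754], [-0.7895, -0.3027, 0.5339], [0.0139, 0.8609, 0.5087]]}
top {'K': [[455.3536, 0.0, 324.1586], [0.0, 455.3536, 199.2276], [0.0, 0.0, 1.0]], 'position': [0.2898, 0.0052, 1.3791], 'attitude': [[0.0144, 0.9891, -0.1463], [-0.9997, 0.0173, 0.0189], [0.0213, 0.146, 0.9891]]}
```

View pics/scene0.png

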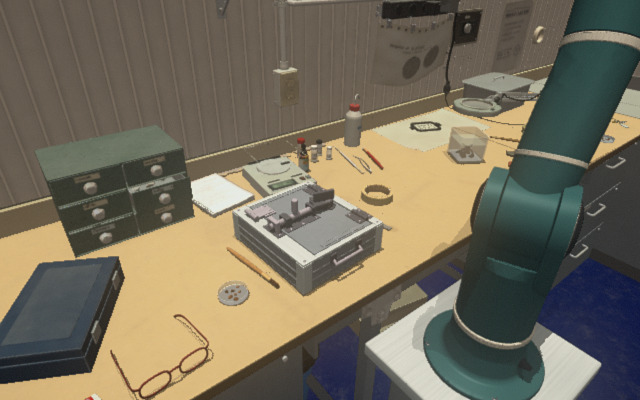

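View pics/top0.png

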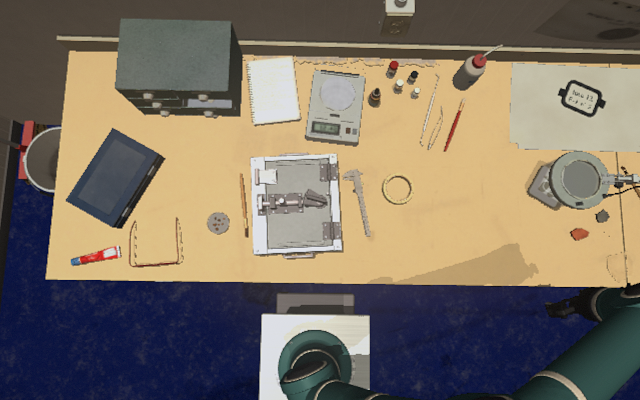

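Scene: the chest is around (305,240) and top: around (297,205), with the tab upper left at (265,177), the bolt knob near (285,200) and the button near (313,200). I'll enlarge crops of both.

Run:
```python
import cv2
a=cv2.imread("pics/top0.png")[145:265,240:350]; b=cv2.imread("pics/scene0.png")[175:295,225:395]
cv2.imwrite("pics/topc.png",cv2.resize(a,None,fx=5,fy=5,interpolation=cv2.INTER_CUBIC))
cv2.imwrite("pics/scenec.png",cv2.resize(b,None,fx=4.5,fy=4.5,interpolation=cv2.INTER_CUBIC))
```

```text
(no output)
```

View pics/topc.png

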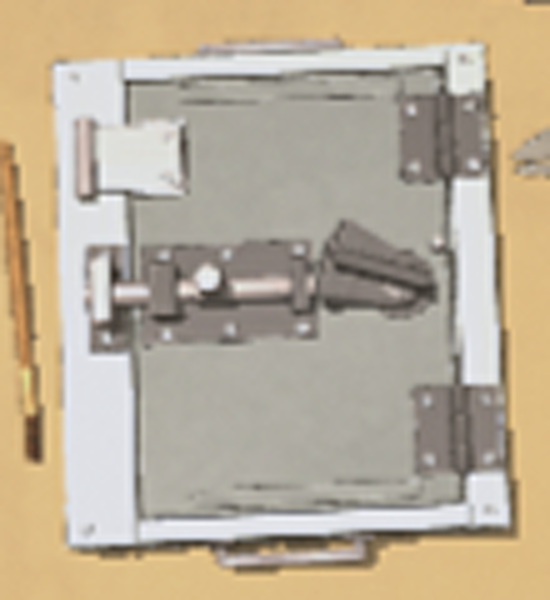

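View pics/scenec.png

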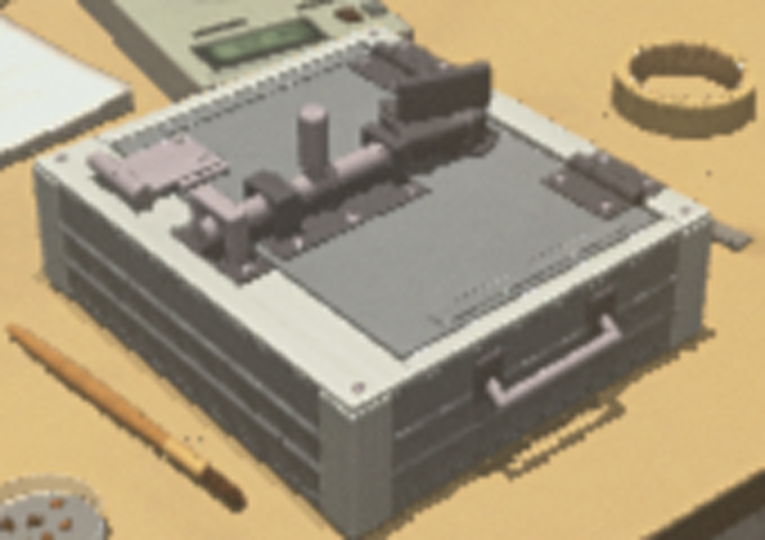

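```bash
cat > h.py <<'E'
import numpy as np,cv2
from scipy.optimize import least_squares
CAM={"scene":([[410.0064,0,321.6134],[0,410.0064,195.6633],[0,0,1]],[-0.2169,0.5591,0.6394],[[-0.6136,0.409,-0.6754],[-0.7895,-0.3027,0.5339],[0.0139,0.8609,0.5087]]),
"top":([[455.3536,0,324.1586],[0,455.3536,199.2276],[0,0,1]],[0.2898,0.0052,1.3791],[[0.0144,0.9891,-0.1463],[-0.9997,0.0173,0.0189],[0.0213,0.146,0.9891]])}
def proj(n,p):
    K,c,R=map(np.array,CAM[n]); q=R.T@(np.array(p)-c); q=np.array([q[0],-q[1],-q[2]]); u=K@q; return u[:2]/u[2]
def ray(n,uv):
    K,c,R=map(np.array,CAM[n]); d=np.linalg.inv(K)@[uv[0],uv[1],1]; return c,R@[d[0],-d[1],-d[2]]
def atz(n,uv,z):
    c,d=ray(n,uv); return c+d*(z-c[2])/d[2]
def tri(t,s):
    r=least_squares(lambda p:np.r_[proj("top",p)-t,proj("scene",p)-s],[.45,.05,.1]); return r.x,np.abs(r.fun).max()
E
python3 - <<'E'
from h import *
T=lambda u,v:(240+u/5-.4,145+v/5-.4)
S=lambda u,v:(225+u/4.5-.39,175+v/4.5-.39)
for n,t,s in [("knobtop",(208,275),(313,107)),("tabfar",(85,119),(95,160)),("tabnear",(86,199),(143,192)),("FF",(55,62),(38,168)),("FN",(70,546),(350,410)),("HN",(511,530),(708,212)),("HF",(482,45),(378,35)),
 ("plateL",(340,255),(398,92)),("plateR",(433,290),(490,68))]:
    p,e=tri(T(*t),S(*s)); print(n,p.round(4),round(e,2))
for n,t,z in [("knob",(208,275),.146),("tabf",(85,119),.101),("tabn",(86,199),.101),("FF",(55,62),.085),("FN",(70,546),.085),("HN",(511,530),.085),("HF",(482,45),.085),("pL",(340,255),.133),("pR",(433,290),.133)]:
    print(n,atz("top",T(*t),z).round(4))
E
```

```text
knobtop [0.4692 0.0988 0.1442] 0.08
tabfar [0.5671 0.1769 0.0908] 0.19
tabnear [0.5197 0.1741 0.094 ] 0.15
FF [0.6032 0.1962 0.0747] 0.38
FN [0.3237 0.1787 0.0793] 0.41
HN [ 0.3376 -0.0698  0.0812] 0.91
HF [ 0.6197 -0.0532  0.0712] 0.13
plateL [0.4865 0.0287 0.1203] 0.5
plateR [ 0.4676 -0.0227  0.1267] 0.88
knob [0.4691 0.099  0.146 ]
tabf [0.5645 0.1751 0.101 ]
tabn [0.5181 0.1729 0.101 ]
FF [0.6014 0.1958 0.085 ]
FN [0.3225 0.1768 0.085 ]
HN [ 0.3352 -0.0715  0.085 ]
HF [ 0.6164 -0.0522  0.085 ]
pL [0.4835 0.0274 0.133 ]
pR [ 0.4648 -0.0244  0.133 ]
```

```bash
R='.0275 -.0302 0 0 0 0'; python3 steer.py '.0275 -.0302 0 0 0 0;.0275 -.0302 0 0 0 0;.0275 -.0302 0 0 0 0;.0275 -.0302 0 0 0 0;.0275 -.0302 0 0 0 0'; python3 steer.py '.0275 -.0302 0 0 0 0;.0275 -.0302 0 0 0 0;.0275 -.0302 0 0 0 0;.0275 -.0302 0 0 0 0;.0275 -.0302 0 0 0 0';python3 steer.py '.0275 -.0302 0 0 0 0;.0275 -.0302 0 0 0 0;.0275 -.0302 0 0 0 0;.0275 -.0302 0 0 0 0;.0275 -.0302 0 0 0 0'; python3 steer.py '.0275 -.0302 0 0 0 0;0 0 0 0 0 -.11;0 0 0 0 0 -.11;0 0 0 0 0 -.11;0 0 0 0 0 -.11';python3 steer.py '0 0 0 0 0 -.11;0 0 0 0 0 -.11;0 0 0 0 0 -.11;0 0 0 0 0 -.11;0 0 0 0 0 0'
cat > st.py <<'E'
import sys,numpy as np
from station import env, imaging
o=env.get_obs();R=o["ee_rot"];p=o["ee_pos"]
print(round(float(o["time"]),2),"p",np.round(p,4),"xhead",round(float(np.arctan2(R[1,0],R[0,0])),3),"z",np.round(R[:,2],3),"j",np.round(o["joints"],2),"F",np.round(o["contact_force"],1),"open",round(float(o["opening"]),4))
if len(sys.argv)>3: print("delta tool",np.round(R.T@(np.array(list(map(float,sys.argv[1:4])))-p),4))
E
python3 st.py .4705 -.0087 .125
```

```text
time: 0.52
ee_pos: [0.2965, -0.4223, 0.2029]
ee_rot: [[0.943, 0.334, -0.0], [0.334, -0.943, 0.001], [-0.0, -0.001, -1.0]]
contact_force: [0.9, 0.5, 0.5]
opening: 0.0851
gripper_force: 0.0
time: 0.93
ee_pos: [0.3756, -0.2341, 0.2032]
ee_rot: [[0.943, 0.334, -0.0], [0.334, -0.943, -0.0], [-0.0, 0.0, -1.0]]
contact_force: [0.8, -0.3, -0.5]
opening: 0.0855
gripper_force: 0.0
time: 1.35
ee_pos: [0.4548, -0.046, 0.2033]
ee_rot: [[0.943, 0.334, 0.0], [0.334, -0.943, -0.0], [-0.0, 0.0, -1.0]]
contact_force: [1.0, 0.3, 0.6]
opening: 0.0855
gripper_force: 0.0
time: 1.77
ee_pos: [0.4701, -0.0097, 0.2029]
ee_rot: [[0.706, 0.708, -0.001], [0.708, -0.706, 0.0], [-0.001, -0.001, -1.0]]
contact_force: [0.5, 0.1, 0.8]
opening: 0.0854
gripper_force: 0.0
time: 2.18
ee_pos: [0.4701, -0.0102, 0.203]
ee_rot: [[0.34, 0.94, -0.001], [0.94, -0.34, 0.0], [-0.0, -0.001, -1.0]]
contact_force: [0.5, -0.5, 0.2]
opening: 0.0853
gripper_force: 0.0
2.18 p [ 0.4701 -0.0102  0.203 ] xhead 1.223 z [-0.001  0.    -1.   ] j [ 0.46  0.22 -0.57  2.    0.14  0.96 -0.53] F [ 0.5 -0.5  0.2] open 0.0853
delta tool [ 0.0016 -0.0001  0.078 ]
```

```bash
python3 steer.py '.001 -.001 .03 0 0 0;.001 0 .03 0 0 0;0 0 .02 0 0 0;0 0 .009 0 0 0;0 0 0 0 0 0' .05|grep force; python3 st.py
python3 - <<'E'
from station import env, imaging
import cv2,numpy as np
d=imaging.get_image("scene")["image"][130:290,225:395,::-1]; t=imaging.get_image("top")["image"][145:265,240:350,::-1]
d=cv2.resize(d,(510,480),interpolation=cv2.INTER_CUBIC);t=cv2.resize(t,(290,480)[:2],interpolation=cv2.INTER_CUBIC)
cv2.imwrite("pics/a1.png",np.hstack([d,t]))
E
```

```text
contact_force: [0.4, -0.0, -1.2]
gripper_force: 0.0
2.6 p [ 0.4686 -0.0079  0.1124] xhead 1.219 z [-0.004  0.001 -1.   ] j [ 0.4   0.35 -0.52  2.08  0.25  0.77 -0.64] F [ 0.4 -0.  -1.2] open 0.0499
```

View pics/a1.png

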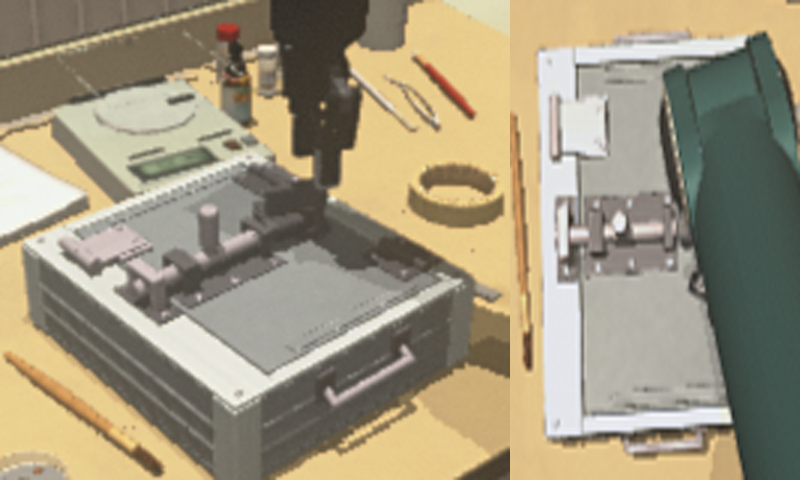

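The left view shows the fingers straddling the grip plate at (290,195), one finger in front at (325,165) and the other behind it. I close and check that the opening stops at about 10 mm.

```bash
python3 steer.py '0 .003 0 0 0 0;0 0 0 0 0 0;0 0 0 0 0 0;0 0 0 0 0 0;0 0 0 0 0 0' 0|grep force;python3 steer.py '0 0 0 0 0 0;0 0 0 0 0 0;0 0 0 0 0 0'|grep force; python3 st.py
```

```text
contact_force: [0.1, 0.0, -0.8]
gripper_force: 0.0
contact_force: [-0.0, 0.3, -0.0]
gripper_force: 0.0
3.37 p [ 0.473  -0.009   0.1143] xhead 1.221 z [-0. -0. -1.] j [ 0.4   0.35 -0.52  2.07  0.25  0.77 -0.63] F [-0.   0.3 -0. ] open -0.0001
```

Run:
```python
from station import env, imaging
from h import *
d=imaging.get_image("scene"); im=d["image"][:,:,::-1]; o=env.get_obs()
print(proj("scene",o["ee_pos"]), np.abs(d["position"]-np.array(CAM["scene"][1])).max())
c=cv2.resize(im[150:250,260:360],None,fx=6,fy=6,interpolation=cv2.INTER_CUBIC)
u=proj("scene",o["ee_pos"]);cv2.circle(c,(int((u[0]-260)*6+3),int((u[1]-150)*6+3)),4,(0,0,255),1)
cv2.imwrite("pics/a2.png",c)
```

```text
[328.69752432 194.86445198] 3.969980036033771e-05
```

View pics/a2.png

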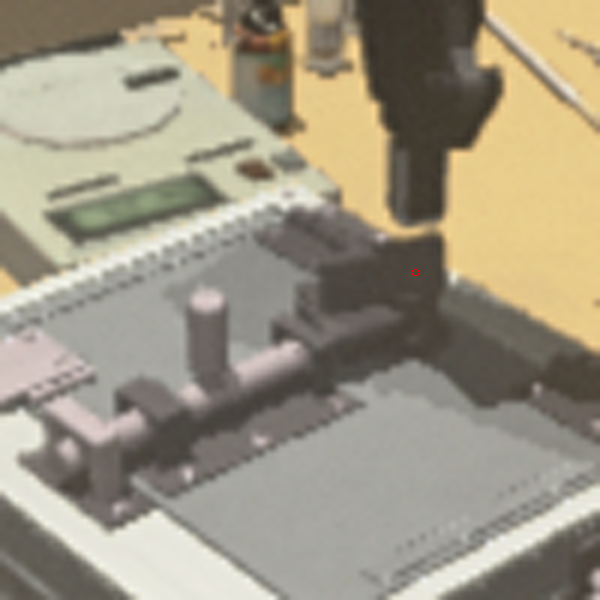

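The shut fingertips end at crop (415,220), above the plate's top edge near (415,243). That is about 20 mm higher than the TCP projection at (415,270). I reopen and feel my way lower in small steps.

```bash
python3 steer.py '0 0 0 0 0 0;0 0 0 0 0 0;0 0 0 0 0 0;0 0 0 0 0 0' .05|grep force;python3 steer.py '0 0 .003 0 0 0;0 0 .002 0 0 0;0 0 .001 0 0 0'|grep contact;python3 steer.py '0 0 .002 0 0 0;0 0 0 0 0 0'|grep contact; python3 steer.py '0 0 0 0 0 0;0 0 0 0 0 0;0 0 0 0 0 0;0 0 0 0 0 0;0 0 0 0 0 0' 0|grep force;python3 st.py
```

```text
contact_force: [-0.4, -0.2, -1.3]
gripper_force: 0.0
contact_force: [-0.7, -0.9, -0.7]
contact_force: [0.3, 0.1, 0.7]
contact_force: [0.2, 0.5, -0.7]
gripper_force: 0.0
4.58 p [ 0.4731 -0.009   0.1063] xhead 1.221 z [ 0. -0. -1.] j [ 0.39  0.37 -0.52  2.08  0.26  0.76 -0.64] F [ 0.2  0.5 -0.7] open -0.0001
```

Run:
```python
from station import env, imaging
from h import *
im=imaging.get_image("scene")["image"][:,:,::-1]; tp=imaging.get_image("top")["image"][:,:,::-1]; o=env.get_obs(); p=o["ee_pos"]
def crop(n,im,x,y,w,h,f,pts):
    c=cv2.resize(im[y:y+h,x:x+w],None,fx=f,fy=f,interpolation=cv2.INTER_CUBIC)
    for q,col in pts:
        u=proj(n,q); cv2.circle(c,(int((u[0]-x)*f+f/2),int((u[1]-y)*f+f/2)),2,col,-1)
    return c
pts=[(p,(0,0,255)),(p+[0,0,.019],(0,255,255)),(p+[0,0,.073],(0,255,0))]
a=crop("scene",im,285,120,60,100,6,pts); b=crop("top",tp,265,150,70,100,6,pts)
a=cv2.convertScaleAbs(a,alpha=1.8,beta=20)
cv2.imwrite("pics/a3.png",np.hstack([a,b]))
```

```text
(no output)
```

View pics/a3.png

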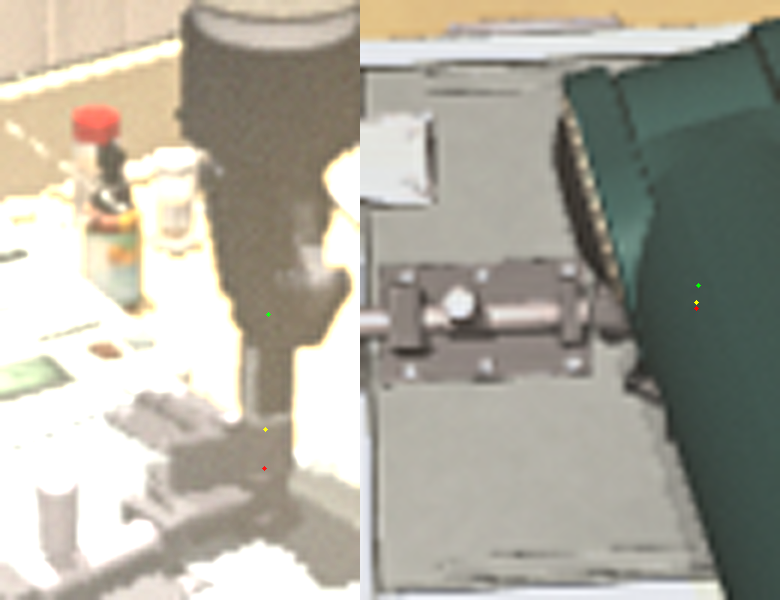

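```bash
python3 - <<'E'
from h import *
for px,py in [(.4705,-.0087),(.473,-.009)]:
  for h in (1.224,):
    d=np.array([np.cos(h),np.sin(h),0]);n=np.array([d[1],-d[0],0]);P=np.array([px,py,0])
    for s in (.039,-.017):
      for z in (.133,.107):
        print(s,z,[ (proj("scene",P+s*d+w*n+[0,0,z])).round(1).tolist() for w in (-.005,.005)],[ (proj("top",P+s*d+w*n+[0,0,z])).round(1).tolist() for w in (-.005,.005)])
E
ls -la
python3 - <<'E'
import cv2
a=cv2.imread("pics/scene0.png")[180:220,300:345];b=cv2.imread("pics/top0.png")[185:212,298:332]
a=cv2.resize(a,None,fx=10,fy=10,interpolation=cv2.INTER_CUBIC);b=cv2.resize(b,None,fx=10,fy=10,interpolation=cv2.INTER_CUBIC)
import numpy as np
b=cv2.copyMakeBorder(b,0,a.shape[0]-b.shape[0],0,0,cv2.BORDER_CONSTANT)
cv2.imwrite("pics/pl.png",cv2.convertScaleAbs(np.hstack([a,b]),alpha=1.8,beta=10))
E
```

```text
(no output)
```

View pics/pl.png

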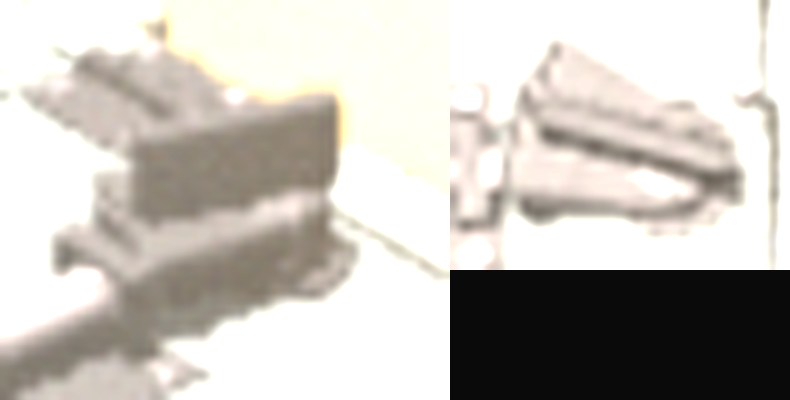

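```bash
python3 steer.py '0 0 0 0 0 0;0 0 0 0 0 0;0 0 0 0 0 0;0 0 0 0 0 0' .05|grep contact;python3 steer.py '0 0 .002 0 0 0;0 0 .002 0 0 0'|grep contact;python3 steer.py '0 0 .002 0 0 0;0 0 .001 0 0 0'|grep contact; python3 steer.py '0 0 0 0 0 0;0 0 0 0 0 0;0 0 0 0 0 0;0 0 0 0 0 0;0 0 0 0 0 0' 0|grep force;python3 st.py
```

```text
contact_force: [0.0, 0.3, 1.2]
contact_force: [-0.7, -0.3, 0.1]
contact_force: [-0.5, 0.7, -0.4]
contact_force: [0.6, -0.1, 1.0]
gripper_force: 58.6
5.77 p [ 0.4733 -0.0089  0.0995] xhead 1.221 z [ 0.001  0.    -1.   ] j [ 0.38  0.38 -0.51  2.08  0.27  0.74 -0.65] F [ 0.6 -0.1  1. ] open 0.0074
```

```bash
python3 steer.py '0 0 0 0 0 0;0 0 0 0 0 0;0 0 0 0 0 0' .05|grep contact;python3 steer.py '0 0 .002 0 0 0;0 0 .002 0 0 0'|grep contact;python3 steer.py '0 0 .002 0 0 0;0 0 .002 0 0 0'|grep contact;python3 steer.py '0 0 .002 0 0 0;0 0 .0 0 0 0'|grep contact; python3 steer.py '0 0 0 0 0 0;0 0 0 0 0 0;0 0 0 0 0 0;0 0 0 0 0 0;0 0 0 0 0 0' 0|grep force;python3 st.py
```

```text
contact_force: [0.6, -0.3, -0.4]
contact_force: [0.1, -0.1, -0.7]
contact_force: [-0.2, 0.3, -0.4]
contact_force: [-0.7, 0.1, 1.2]
contact_force: [-0.9, -0.2, 2.4]
gripper_force: 59.7
6.93 p [ 0.4732 -0.009   0.0895] xhead 1.221 z [ 0. -0. -1.] j [ 0.38  0.4  -0.5   2.09  0.29  0.72 -0.66] F [-0.9 -0.2  2.4] open 0.0083
```

```bash
python3 steer.py '0 0 0 0 0 .08;0 0 0 0 0 .1;0 0 0 0 0 .1;0 0 0 0 0 .1;0 0 0 0 0 .1'|grep force;python3 st.py; python3 steer.py '0 0 0 0 0 .1;0 0 0 0 0 .1;0 0 0 0 0 .1;0 0 0 0 0 .1;0 0 0 0 0 .1'|grep force;python3 st.py;python3 steer.py '0 0 0 0 0 .05;0 0 0 0 0 .03;0 0 0 0 0 0'|grep force;python3 st.py; python3 -c "
from station import env, imaging;print(env.get_obs()['moment'])"
```

```text
contact_force: [-4.9, 2.1, 7.3]
gripper_force: 60.4
7.35 p [ 0.4718 -0.0081  0.0895] xhead 0.737 z [-0.002  0.    -1.   ] j [ 0.28  0.38 -0.4   2.1   0.22  0.71 -1.09] F [-4.9  2.1  7.3] open 0.0083
contact_force: [-7.7, 6.4, 8.7]
gripper_force: 60.7
7.77 p [ 0.4709 -0.0066  0.0895] xhead 0.238 z [-0.004  0.002 -1.   ] j [ 0.19  0.36 -0.29  2.1   0.15  0.7  -1.53] F [-7.7  6.4  8.7] open 0.0083
contact_force: [-7.3, 7.1, 9.4]
gripper_force: 60.7
8.02 p [ 0.4708 -0.0063  0.0895] xhead 0.161 z [-0.004  0.002 -1.   ] j [ 0.17  0.36 -0.27  2.11  0.14  0.7  -1.6 ] F [-7.3  7.1  9.4] open 0.0079
[ 1.44273442  1.51375295 -0.00289365]
```

```bash
for i in 1; do python3 steer.py '-.001 .001 0 0 0 .04;0 0 0 0 0 0'|grep contact;done; python3 st.py; python3 -c "
from station import env, imaging;print(env.get_obs()['moment'])"; python3 steer.py '0 0 0 0 0 .04;0 0 0 0 0 0'|grep contact;python3 st.py; python3 -c "
from station import env, imaging;print(env.get_obs()['moment'])"
```

```text
contact_force: [-4.8, 8.5, 7.0]
8.18 p [ 0.4708 -0.0062  0.0895] xhead 0.123 z [-0.002  0.004 -1.   ] j [ 0.17  0.36 -0.26  2.11  0.13  0.7  -1.63] F [-4.8  8.5  7. ] open 0.0087
[2.20542381 1.08119584 0.242924  ]
contact_force: [-4.8, 9.9, 6.8]
8.35 p [ 0.4708 -0.0062  0.0895] xhead 0.085 z [-0.002  0.003 -1.   ] j [ 0.16  0.35 -0.25  2.11  0.13  0.7  -1.66] F [-4.8  9.9  6.8] open 0.0084
[2.00988288 1.0898657  0.82929502]
```

```bash
python3 steer.py '0 0 0 0 0 -.03;0 0 0 0 0 0;0 0 0 0 0 0;0 0 0 0 0 0' .05|grep force;python3 steer.py '0 0 -.02 0 0 0;0 0 -.035 0 0 0;0 0 -.025 0 0 0;0 0 0 0 0 .05'|grep contact; python3 st.py .4691 .099 .17; python3 st.py .4691 .099 .097
```

```text
contact_force: [-0.7, 0.6, 0.6]
gripper_force: 0.0
contact_force: [0.8, -0.7, -0.2]
9.02 p [ 0.4757 -0.0103  0.1741] xhead 0.059 z [ 0.009 -0.    -1.   ] j [ 0.19  0.22 -0.27  2.04  0.08  0.88 -1.64] F [ 0.8 -0.7 -0.2] open 0.0503
delta tool [-0.0002 -0.1095  0.004 ]
9.02 p [ 0.4757 -0.0103  0.1741] xhead 0.059 z [ 0.009 -0.    -1.   ] j [ 0.19  0.22 -0.27  2.04  0.08  0.88 -1.64] F [ 0.8 -0.7 -0.2] open 0.0503
delta tool [-0.0008 -0.1096  0.077 ]
```

```bash
python3 - <<'E'
from station import env, imaging
import cv2
for n in("scene","top"): cv2.imwrite(f"pics/{n}1.png",imaging.get_image(n)["image"][:,:,::-1])
E
python3 steer.py '0 -.026 0 0 0 0;0 -.026 0 0 0 0;0 -.026 0 0 0 0;0 -.026 0 0 0 0;0 0 0 0 0 0'|grep contact;  python3 st.py .4691 .099 .097
```

```text
contact_force: [-0.1, 0.3, 1.1]
9.53 p [0.4645 0.0988 0.1684] xhead 0.069 z [-0.002  0.002 -1.   ] j [ 0.02  0.24 -0.34  2.03  0.1   0.88 -1.88] F [-0.1  0.3  1.1] open 0.0504
delta tool [0.0047 0.0002 0.0714]
```

```bash
python3 steer.py '.0047 0 .025 0 0 0;0 0 .02 0 0 0;0 0 .012 0 0 0;0 0 .006 0 0 0;0 0 0 0 0 0'|grep contact;python3 steer.py '0 0 .004 0 0 0;0 0 .004 0 0 0;0 0 0 0 0 0'|grep contact; python3 st.py; python3 steer.py '0 0 0 0 0 0;0 0 0 0 0 0;0 0 0 0 0 0;0 0 0 0 0 0;0 0 0 0 0 0' 0|grep force; python3 st.py
```

```text
contact_force: [-0.3, 0.4, -0.6]
contact_force: [-0.2, 0.6, 0.4]
10.2 p [0.4706 0.0938 0.0981] xhead 0.061 z [ 0. -0. -1.] j [-0.    0.36 -0.31  2.08  0.16  0.72 -1.93] F [-0.2  0.6  0.4] open 0.0498
contact_force: [-1.2, 0.8, 5.0]
gripper_force: 58.5
10.62 p [0.4711 0.0948 0.0991] xhead 0.061 z [ 0.001  0.001 -1.   ] j [-0.    0.36 -0.31  2.08  0.16  0.73 -1.93] F [-1.2  0.8  5. ] open 0.0134
```

```bash
python3 steer.py '0 .006 0 0 0 0;0 .007 0 0 0 0;0 .007 0 0 0 0;0 .005 0 0 0 0;0 0 0 0 0 0'|grep contact;python3 st.py; python3 steer.py '0 .004 0 0 0 0;0 .002 0 0 0 0;0 0 0 0 0 0'|grep contact;python3 st.py
```

```text
contact_force: [-1.8, 1.9, 6.4]
11.03 p [0.4728 0.0688 0.0991] xhead 0.06 z [ 0.002  0.001 -1.   ] j [ 0.05  0.35 -0.3   2.09  0.16  0.72 -1.87] F [-1.8  1.9  6.4] open 0.0136
contact_force: [-1.9, 14.3, 4.3]
11.28 p [0.4728 0.0683 0.0991] xhead 0.063 z [ 0.002  0.007 -1.   ] j [ 0.05  0.35 -0.31  2.09  0.15  0.72 -1.86] F [-1.9 14.3  4.3] open 0.0134
```

```bash
python3 steer.py '0 .004 0 0 0 0;0 0 0 0 0 0'|grep contact;python3 st.py;  python3 steer.py '0 -.004 0 0 0 0;0 -.002 0 0 0 0;0 0 0 0 0 0;0 0 0 0 0 0;0 0 0 0 0 0' .045|grep contact; python3 steer.py '0 0 -.02 0 0 0;0 0 -.035 0 0 0;0 0 -.025 0 0 0'|grep contact; python3 st.py
```

```text
contact_force: [-2.6, 25.0, 2.5]
11.45 p [0.4729 0.0683 0.0991] xhead 0.066 z [ 0.003  0.011 -1.   ] j [ 0.06  0.35 -0.31  2.09  0.15  0.72 -1.85] F [-2.6 25.   2.5] open 0.0134
contact_force: [0.5, 0.4, 0.5]
contact_force: [1.1, -0.1, 1.2]
12.12 p [0.4724 0.0643 0.1797] xhead 0.06 z [-0. -0. -1.] j [ 0.08  0.23 -0.33  2.02  0.09  0.91 -1.81] F [ 1.1 -0.1  1.2] open 0.0448
```

```bash
python3 steer.py '.0186 -.0263 0 0 0 0;.0186 -.0263 0 0 0 0;.0186 -.0263 0 0 0 0;.0186 -.0263 0 0 0 0;0 0 0 0 0 -.12' .075|grep contact; python3 steer.py '0 0 0 0 0 -.12;0 0 0 0 0 -.12;0 0 0 0 0 -.12;0 0 0 0 0 -.12;0 0 0 0 0 -.12'|grep contact; python3 steer.py '0 0 0 0 0 -.12;0 0 0 0 0 -.12;0 0 0 0 0 -.12;0 0 0 0 0 -.12;0 0 0 0 0 -.12'|grep contact; python3 steer.py '0 0 0 0 0 -.12;0 0 0 0 0 -.12;0 0 0 0 0 0;0 0 0 0 0 0'|grep contact; python3 st.py .5405 .1738 .085
python3 - <<'E'
from station import env, imaging
from h import *
a=imaging.get_image("scene")["image"][110:290,225:395,::-1]; b=imaging.get_image("top")["image"][145:265,240:350,::-1]
cv2.imwrite("pics/b.png",np.hstack([cv2.resize(a,(425,450),interpolation=3),cv2.resize(b,(370,450),interpolation=3)]))
E
```

```text
contact_force: [-0.9, -0.1, 0.4]
contact_force: [0.5, -0.3, -0.6]
contact_force: [-0.4, -0.2, 0.5]
contact_force: [0.1, -0.5, -0.7]
13.7 p [0.5403 0.1736 0.1779] xhead 1.616 z [-0.001 -0.    -1.   ] j [ 0.15  0.45 -0.67  1.8   0.33  1.   -0.6 ] F [ 0.1 -0.5 -0.7] open 0.0751
delta tool [0.0002 0.0002 0.0929]
```

View pics/b.png

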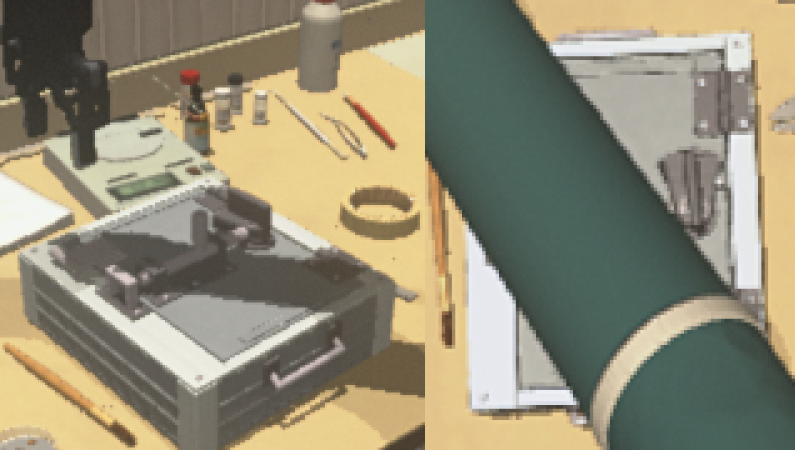

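The keeper points to the chest's +y at (690,190), and the bolt is drawn clear of the staple at (125,290). The open fingers, at (30,135) and (85,165), stand above the tab roll near (68,245). Descending.

```bash
python3 steer.py '0 0 .035 0 0 0;0 0 .025 0 0 0;0 0 .02 0 0 0;0 0 .01 0 0 0;0 0 0 0 0 0'|grep contact;python3 st.py .5405 .1738 .068; python3 steer.py '0 0 .005 0 0 0;0 0 .004 0 0 0;0 0 .004 0 0 0;0 0 .004 0 0 0;0 0 .002 0 0 0'|grep contact; python3 st.py .5405 .1738 .068
```

```text
contact_force: [-0.6, 1.4, 1.1]
14.22 p [0.5387 0.1739 0.0861] xhead 1.62 z [-0.004 -0.001 -1.   ] j [ 0.1   0.57 -0.61  1.87  0.43  0.84 -0.68] F [-0.6  1.4  1.1] open 0.075
delta tool [-0.0001  0.0018  0.0181]
contact_force: [0.0, -1.1, -0.1]
14.63 p [0.5403 0.1745 0.0692] xhead 1.62 z [ 0. -0. -1.] j [ 0.09  0.59 -0.59  1.88  0.45  0.81 -0.7 ] F [ 0.  -1.1 -0.1] open 0.0752
delta tool [-0.0007  0.0001  0.0012]
```

```bash
python3 steer.py '0 0 0 0 0 0;0 0 0 0 0 0;0 0 0 0 0 0;0 0 0 0 0 0;0 0 0 0 0 0' 0|grep force; python3 st.py
```

```text
contact_force: [-0.4, -0.5, 17.6]
gripper_force: 9.1
15.05 p [0.5427 0.1765 0.0729] xhead 1.621 z [ 0.006  0.002 -1.   ] j [ 0.09  0.59 -0.6   1.87  0.45  0.81 -0.7 ] F [-0.4 -0.5 17.6] open 0.0142
```

```bash
python3 steer.py '0 0 -.002 0 0 0;0 0 0 0 0 0;0 0 0 0 0 0;0 0 0 0 0 0;0 0 0 0 0 0' .075|grep force; python3 steer.py '0 0 0.002 0 0 0;0 0 .003 0 0 0;0 0 .003 0 0 0'|grep contact; python3 steer.py '0 0 0.002 0 0 0;0 0 .002 0 0 0;0 0 .00 0 0 0'|grep contact; python3 st.py .5405 .1738 .058
```

```text
contact_force: [-0.0, 0.3, -0.5]
gripper_force: 0.0
contact_force: [0.2, -0.0, -0.7]
contact_force: [-0.4, -1.0, -1.1]
15.97 p [0.5398 0.1744 0.0586] xhead 1.621 z [-0.001 -0.    -1.   ] j [ 0.08  0.61 -0.59  1.88  0.46  0.79 -0.71] F [-0.4 -1.  -1.1] open 0.0751
delta tool [-0.0007  0.0007  0.0006]
```

```bash
python3 steer.py '0 0 0 0 0 0;0 0 0 0 0 0;0 0 0 0 0 0' .04|grep force; python3 st.py; python3 steer.py '0 0 0 0 0 0;0 0 0 0 0 0' |grep force; python3 st.py
```

```text
contact_force: [6.3, -0.3, 0.6]
gripper_force: 60.7
16.22 p [0.5427 0.1748 0.0605] xhead 1.62 z [ 0.005  0.001 -1.   ] j [ 0.08  0.61 -0.59  1.88  0.46  0.79 -0.71] F [ 6.3 -0.3  0.6] open 0.0434
contact_force: [5.5, -0.6, 4.6]
gripper_force: 61.0
16.38 p [0.5427 0.1748 0.0605] xhead 1.62 z [ 0.005  0.001 -1.   ] j [ 0.08  0.61 -0.59  1.88  0.46  0.79 -0.71] F [ 5.5 -0.6  4.6] open 0.0434
```

```bash
python3 - <<'E'
import numpy as np
r,f=.2091,.0335
t=np.r_[np.arange(0,1.61,.2),1.67]+f
print(np.c_[np.diff(np.cos(t))*r,-np.diff(np.sin(t))*r].round(4)/5)
E
python3 steer.py '0 0 -.004 0 0 0;-.0005 0 -.008 0 0 0;-.001 0 -.0083 0 0 0;-.0014 0 -.0083 0 0 0;-.0018 0 -.0082 0 0 0'|grep force; python3 st.py
```

```text
[[-0.00112 -0.00828]
 [-0.00274 -0.00788]
 [-0.00424 -0.00718]
 [-0.0056  -0.0062 ]
 [-0.00672 -0.00496]
 [-0.00756 -0.00354]
 [-0.00812 -0.00196]
 [-0.00834 -0.00032]
 [-0.00292  0.00028]]
contact_force: [10.0, 1.6, -8.2]
gripper_force: 62.2
16.8 p [0.5429 0.17   0.096 ] xhead 1.62 z [ 0.004  0.002 -1.   ] j [ 0.11  0.56 -0.62  1.86  0.42  0.85 -0.66] F [10.   1.6 -8.2] open 0.0435
```

```bash
python3 steer.py '-.0022 .001 -.008 0 0 0;-.0025 .001 -.008 0 0 0;-.0028 0 -.0079 0 0 0;-.0031 0 -.0078 0 0 0;-.0034 0 -.0076 0 0 0'|grep force; python3 st.py; python3 steer.py '-.0037 0 -.0074 0 0 0;-.004 0 -.0073 0 0 0;-.0043 0 -.0072 0 0 0;-.0046 0 -.007 0 0 0;-.0049 0 -.0068 0 0 0'|grep force; python3 st.py
```

```text
contact_force: [7.6, 0.4, -9.4]
gripper_force: 62.3
17.22 p [0.5437 0.1547 0.1343] xhead 1.621 z [ 0.001 -0.    -1.   ] j [ 0.16  0.5  -0.65  1.84  0.37  0.92 -0.6 ] F [ 7.6  0.4 -9.4] open 0.0434
contact_force: [9.4, 1.0, -10.8]
gripper_force: 62.3
17.63 p [0.5451 0.1336 0.17  ] xhead 1.62 z [ 0.001  0.001 -1.   ] j [ 0.22  0.45 -0.67  1.82  0.33  0.98 -0.53] F [  9.4   1.  -10.8] open 0.043
```

```bash
python3 steer.py '-.005 .001 -.0066 0 0 0;-.0053 .001 -.0064 0 0 0;-.0056 0 -.0062 0 0 0;-.0058 0 -.006 0 0 0;-.0061 0 -.0057 0 0 0'|grep force; python3 st.py; python3 steer.py '-.0063 0 -.0055 0 0 0;-.0065 0 -.0053 0 0 0;-.0067 0 -.005 0 0 0;-.0069 0 -.0047 0 0 0;-.0071 0 -.0044 0 0 0'|grep force; python3 st.py
```

```text
contact_force: [5.7, -0.9, -13.2]
gripper_force: 62.6
18.05 p [0.5469 0.1054 0.2011] xhead 1.621 z [-0.002 -0.001 -1.   ] j [ 0.29  0.41 -0.68  1.8   0.29  1.04 -0.45] F [  5.7  -0.9 -13.2] open 0.0433
contact_force: [5.6, 0.5, -13.3]
gripper_force: 62.6
18.47 p [0.549  0.0729 0.2265] xhead 1.621 z [-0.  0. -1.] j [ 0.36  0.37 -0.69  1.78  0.26  1.08 -0.37] F [  5.6   0.5 -13.3] open 0.0425
```

```bash
python3 steer.py '-.0072 0 -.0041 0 0 0;-.0074 0 -.0037 0 0 0;-.0075 0 -.0033 0 0 0;-.0076 0 -.003 0 0 0;-.0078 0 -.0027 0 0 0'|grep force; python3 st.py; python3 steer.py '-.0079 0 -.0024 0 0 0;-.008 0 -.0021 0 0 0;-.0081 0 -.0018 0 0 0;-.0082 0 -.0015 0 0 0;-.0083 0 -.0012 0 0 0'|grep force; python3 st.py
```

```text
contact_force: [5.9, 3.6, -8.2]
gripper_force: 61.9
18.88 p [0.5514 0.0378 0.2443] xhead 1.623 z [ 0.002  0.003 -1.   ] j [ 0.42  0.35 -0.68  1.77  0.24  1.11 -0.28] F [ 5.9  3.6 -8.2] open 0.0427
contact_force: [3.5, 6.4, 0.6]
gripper_force: 61.1
19.3 p [ 0.554  -0.0009  0.2547] xhead 1.624 z [ 0.003  0.005 -1.   ] j [ 0.49  0.34 -0.67  1.75  0.23  1.13 -0.2 ] F [3.5 6.4 0.6] open 0.0417
```

```bash
python3 steer.py '-.0083 0 -.001 0 0 0;-.0083 0 -.0006 0 0 0;-.0083 0 -.0003 0 0 0;-.0083 0 0 0 0 0;-.0083 0 .0003 0 0 0'|grep force; python3 st.py; python3 steer.py '-.008 0 .0006 0 0 0;-.006 0 .0008 0 0 0;0 0 0 0 0 0'|grep force; python3 st.py
```

```text
contact_force: [1.6, 5.4, 6.6]
gripper_force: 59.8
19.72 p [ 0.5568 -0.042   0.2576] xhead 1.625 z [ 0.005  0.004 -1.   ] j [ 0.55  0.34 -0.66  1.74  0.22  1.13 -0.12] F [1.6 5.4 6.6] open 0.041
contact_force: [1.7, 1.8, 8.5]
gripper_force: 59.6
19.97 p [ 0.5579 -0.0584  0.2565] xhead 1.622 z [ 0.006  0.002 -1.   ] j [ 0.57  0.34 -0.65  1.74  0.22  1.13 -0.1 ] F [1.7 1.8 8.5] open 0.0415
```

```bash
python3 steer.py '-.004 0 .0005 0 0 0;-.003 0 .0005 0 0 0;0 0 0 0 0 0'|grep force; python3 st.py;  python3 steer.py '-.004 0 .0005 0 0 0;0 0 0 0 0 0'|grep force; python3 st.py
```

```text
contact_force: [2.4, 2.3, 9.0]
gripper_force: 59.4
20.22 p [ 0.5583 -0.0645  0.2558] xhead 1.623 z [ 0.006  0.002 -1.   ] j [ 0.58  0.34 -0.65  1.74  0.22  1.13 -0.09] F [2.4 2.3 9. ] open 0.0418
contact_force: [2.0, 3.2, 7.5]
gripper_force: 60.6
20.38 p [ 0.5586 -0.0684  0.2551] xhead 1.623 z [ 0.006  0.002 -1.   ] j [ 0.58  0.35 -0.65  1.74  0.22  1.13 -0.08] F [2.  3.2 7.5] open 0.0417
```

```bash
python3 steer.py '-.004 0 .0006 0 0 0;0 0 0 0 0 0'|grep contact; python3 st.py;  python3 steer.py '-.004 0 .0006 0 0 0;0 0 0 0 0 0'|grep contact; python3 st.py
python3 - <<'E'
from station import env, imaging
from h import *
a=imaging.get_image("scene")["image"][60:300,200:420,::-1]; b=imaging.get_image("top")["image"][115:265,230:370,::-1]
cv2.imwrite("pics/c.png",np.hstack([cv2.resize(a,(440,480),interpolation=3),cv2.resize(b,(360,480),interpolation=3)]))
E
```

```text
contact_force: [-0.0, 8.8, 8.3]
20.55 p [ 0.5587 -0.0692  0.2548] xhead 1.625 z [ 0.006  0.006 -1.   ] j [ 0.59  0.35 -0.65  1.73  0.22  1.13 -0.07] F [-0.   8.8  8.3] open 0.0412
contact_force: [-1.2, 16.1, 11.5]
20.72 p [ 0.5588 -0.0692  0.2547] xhead 1.628 z [ 0.006  0.011 -1.   ] j [ 0.59  0.35 -0.65  1.73  0.22  1.13 -0.07] F [-1.2 16.1 11.5] open 0.0412
```

Stop reached: the force is rising with no motion. Releasing and backing straight up.

```bash
python3 steer.py '.004 0 0 0 0 0;.002 0 0 0 0 0;0 0 0 0 0 0;0 0 0 0 0 0;0 0 0 0 0 0' .075|grep force; python3 st.py; python3 steer.py '0 0 -.01 0 0 0;0 0 -.02 0 0 0;0 0 -.03 0 0 0;0 0 -.03 0 0 0;0 0 -.02 0 0 0'|grep contact; python3 steer.py '0 .03 0 0 0 0;0 .03 0 0 0 0;0 .03 0 0 0 0;0 0 0 0 0 0;0 0 0 0 0 0'|grep contact; python3 st.py;python3 - <<'E'
from station import env, imaging
from h import *
a=imaging.get_image("scene")["image"][60:300,180:420,::-1]; b=imaging.get_image("top")["image"][115:265,210:390,::-1]
cv2.imwrite("pics/d.png",np.hstack([cv2.resize(a,(440,480),interpolation=3),cv2.resize(b,(360,480),interpolation=3)]))
E
```

```text
contact_force: [-0.2, 0.5, 0.6]
gripper_force: 0.0
21.23 p [ 0.5562 -0.0737  0.2501] xhead 1.62 z [-0.001 -0.    -1.   ] j [ 0.58  0.35 -0.64  1.74  0.23  1.13 -0.08] F [-0.2  0.5  0.6] open 0.0746
contact_force: [0.1, -0.6, 0.1]
contact_force: [-0.3, 0.5, -0.2]
22.07 p [ 0.647  -0.0685  0.3593] xhead 1.621 z [-0.002  0.001 -1.   ] j [ 0.49  0.45 -0.64  1.37  0.26  1.42 -0.09] F [-0.3  0.5 -0.2] open 0.0745
```

View pics/d.png

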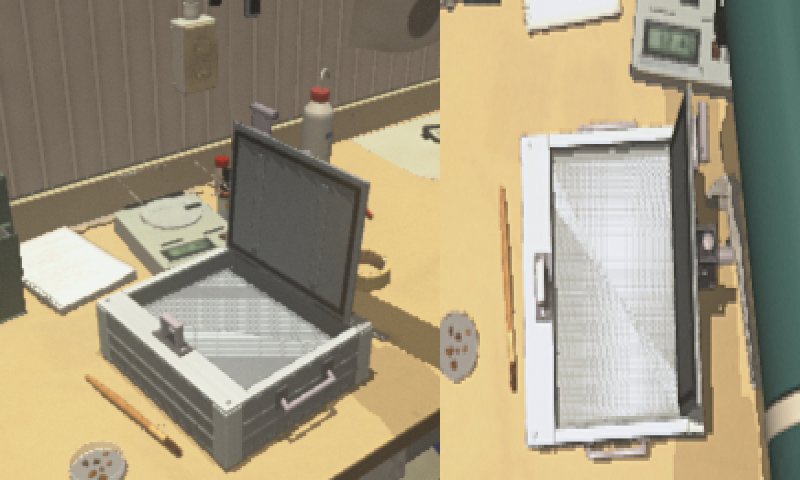

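The lid stands open by itself, with its panel at (300,215) in the left view. The things beside the chest are where they were, and the arm is clear. Handing in.

```bash
python3 steer.py '0 0 0 0 0 0;0 0 0 0 0 0;0 0 0 0 0 0'|grep contact; python3 -c "
from station import env, imaging;print(env.sign_off())"
```

```text
contact_force: [-0.7, 0.2, 0.4]
the job is handed in; nothing more can be done
None
```

I turned the turn-button to its stop, drew the bolt fully back and raised the lid to its stop; in the last picture it stands open on its own, the gripper is clear, nothing beside the chest looks moved, and the job was handed in at about 22 s.

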